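# Dock a test cassette on the reader's hidden pin

## Task

Draw the tallest test cassette straight up out of the slotted rack by its top edge, lower it into the channel on top of the reader at the end nearest the console with the display, and slide it along the channel away from the console until its bottom notch drops over the locating pin hidden down there. Then press it fully down against the sprung carriage and finish still gripping it and holding it down; do not let go. Leave the two lower cassettes standing in the rack, and the beaker, dropper bottle and jar where they are.

Things in the scene. Friction and masses are not known exactly. Their poses are not given: they have to be found in the camera images.
- cassette_tall: The cassette to dock: a plain white rigid plate, 120 mm wide (its x), 8 mm thick (its y), 130 mm tall (its z), 0.1 to 0.2 kg, the tallest of the three in the rack. Origin: centre of its bottom edge. A through notch 12 mm wide (x), 30 mm deep, is cut up into the middle of the bottom edge. A half turn about z makes no difference.
- cassette_low_a: A lower cassette, same shape but only 95 mm tall, standing in another slot of the rack. Leave it. Origin: centre of its bottom edge.
- cassette_low_b: The other lower cassette, same as cassette_low_a. Leave it.
- rack: Aluminium rack fixed to the bench, 150 mm (x) by 178 mm (y), 50 mm high. Three slots run along its x, at y = -55, 0 and +55 mm; each is 11.6 mm wide and 128 mm long, its floor 12 mm above the bench, its fences 50 mm high. Any cassette may be in any slot. Origin: centre of its underside, on the bench.
- reader: White bench-top reader fixed to the bench, 255 mm (x) by 160 mm (y), deck 80 mm high; a console 45 mm long with a sloping display, up to 110 mm high, at its -x end begins 105 mm from the origin. Origin: on the bench, below the middle of the channel, which runs along the reader's x.
- channel (a point): Middle of the channel's mouth at deck height, 80 mm above the bench; axes as the reader's. The channel is 188 mm long (x from -94 to +94) and 12 mm wide between guide walls that end 66 mm above the bench; above them a flared mouth widens to about 24 mm. Console end: cassette centre at x about -27 mm (-34 is as far as it goes).
- pin_zone (a point): Middle of the channel at the height of the pin's top, 52 mm above the bench. The hidden steel pin (8 mm diameter, tapering to 4 mm over its top 3 mm) stands at y = 0 and x anywhere from -12 to +22 mm of here, not listed. A cassette in the channel always covers it: it stands on the pin's top, or, notch over the pin, drops 12 mm onto the carriage.
- carriage (a joint): The sprung carriage that is the channel's floor, in m: 0 at rest, its top 40 mm above the bench; grows as it is pressed down, to a stop at 0.008 (top 32 mm above the bench). It starts to move at about 4 N (a cassette's own weight hardly moves it), takes about 12 N fully down (the cassette weight counts), and springs back when let go.
- beaker: White beaker, 66 mm across, 85 mm high, standing on the bench between rack and reader. Leave it. Origin: centre of its underside.
- drops: Small white dropper bottle, 32 mm across, 70 mm high, between rack and reader, farther from the robot than the beaker. Leave it. Origin: centre of its underside.
- jar: Amber glass jar with white cap, 60 mm across, 85 mm high, on the bench beyond rack and reader. Leave it. Origin: centre of its underside.
Mind the look-alikes: they are no part of the job. What is shaped like the rack but purple is not meant. Leave any blue look-alike of the cassette_low_b alone.

How it is judged:
By the outcome, as a careful person would: the job done as asked, in the order asked, and still so for the second after the job is handed in, while the arm keeps its last pose, push and grip.
It also fails if it takes over 58 s, if anything falls off the work surface, if the arm or the gripper's body presses on something with over 40 N, if the wrist force passes 120 N, or if a joint passes its speed limit or range.

## Robot

A 6-joint arm with a two-finger parallel gripper is mounted at the origin on the work surface. World frame = base frame: x ahead of the robot, y to its left, z up, the work surface at z = 0. Lengths are in m, angles in rad, forces in N, time in s.
With the tool pointing down it reaches from about 0.425 to 0.95 m from the base axis. Payload 3.5 kg.
Tool frame: the origin (TCP) lies midway between the tips of the shut fingers; the grasp point (between the pads) lies 19 mm behind it; z points along the fingers, y is the line along which they close (so a half turn about z gives the same grasp; the last joint's range is limited). The gripper opens to 85 mm and grips with 20 to 120 N. Pads are 22 mm wide; open, the fingers measure 114 mm over their backs; the gripper's body (76 mm by 85 mm) begins 54 mm behind the grasp point. The pads swing forward as they close: fully open they stand 13 mm farther back than shut.
Start: joints at [-1.421, 0.286, 1.577, -0, 1.279, -0.15], TCP at [0.199, -0.645, 0.231] pointing down, gripper open.
Joint ranges: [-2.77, 2.77], [-0.9, 2.22], [0.21, 2.48], [-1.53, 4.67], [0.24, 2.81], [-2.84, 2.84]. Speed limits (rad/s): [2.79, 2.79, 3.14, 3.14, 3.14, 3.14].

## Interface

Orientations are given as a unit quaternion [x, y, z, w].
In Python, from plant import * gives the robot as it stands.
- The arm moves only by the tool move_arm, never from a script. Its argument "moves" is a list of rows, each a list of 3 entries, a list of its own where there are three numbers: the opening, from 0 (shut) to 1 (fully open), then the shift along the tool's x, y, z in m, then the turn, a rotation vector about the tool's x, y, z in rad. A call has exactly 10 rows; each row shifts and turns the commanded pose from where the row before left it, along the tool's axes as they then stand; what a row does not reach is not made up. A row lasts 1/12 s, in which the tool goes at most 41.7 mm and 7.16 degrees, less where a joint would pass 70% of its speed; a pose out of reach is approached as far as the arm can. A call is refused whole if a number of a shift passes 0.0417 or a number of a turn 0.125, either way. A call with a gripper value outside its range is refused whole. The fingers move at their own pace and stop on an object; "grip_force" is the grip in N (left out, the last holds). Time passes only in rows, so rows that do not move let the fingers close, or fill a call up. It gives the time, the measured TCP pose, the force, the opening and the grip force at its end, in the units of the state.
- get_state(): the state, without advancing time (a new reading comes with each control period).
- read_camera(name): name is "side" or "top"; returns the picture (480x640x3 uint8, red, green, blue); there is no depth.
- camera_params(name): a dict with "fx", "fy", "cx", "cy" (pixels), "rvec" (rotation vector, rad) and "tvec" (3), from world to camera coordinates, as OpenCV has them. Camera axes: x right, y down, z forward; pixel columns grow to the right and rows downward; lengths in m; the calibration is good to about 2 mm. A picture is of the moment at which its call begins. camera_params takes no time and is no camera call.
- sign_off(): hands the job in; it is judged then, once.
The state is a dict: "time": time; "qpos": joint angles; "dq": joint speeds; "joint_efforts": joint torques, N m; "eef_pos": TCP position; "tcp_rot": TCP orientation; "contact_force": force on the tool from outside, world axes, zero at the start; "wrist_torque": the same for the moment, N m; "opening": opening from 0.0 (shut) to 1.0 (fully open); "finger_force": force on a finger pad.
Only numpy, scipy, OpenCV 4.12 (cv2) and the standard library are available. Lean on these libraries where they do the work, as an engineer would, in place of code of your own. Each camera call takes 0.05 s, during which the arm holds its last target. There are 200 camera calls.

## Working session

There is one attempt and no reset: what is moved stays moved. The work goes in short steps, Python scripts to look and compute and a tool call to move; the robot and the scene stay as the last step left them, time stands still between calls to the robot, and variables do not carry over. Pictures are saved under pics/ and viewed, at most 10 in all, crops included, and the job is handed in when it is done.

Besides the shell and the picture viewer there is one more tool, called after "Emit:" as name([rows], argument=value, ...), one row to a line, values as JSON. move_arm: Moves the arm, as the interface text tells. Its arguments: {"type":"object","properties":{"moves":{"type":"array"},"grip_force":{"type":"number"}},"required":["moves"]}

```bash
mkdir -p pics; python3 - <<'E'
from plant import *
import cv2
for n in("top","side"):
    cv2.imwrite(f"pics/{n}0.png",read_camera(n)[:,:,::-1]); print(n,camera_params(n))
print(get_state())
E
```

```text
top {'fx': 437.37960245725117, 'fy': 437.37960245725117, 'cx': 314.02196099835106, 'cy': 238.41336229757877, 'rvec': array([ 2.19453263, -2.23381598,  0.03573997]), 'tvec': array([0.04409567, 0.56706335, 0.75390286])}
side {'fx': 433.7485519424393, 'fy': 433.7485519424393, 'cx': 323.4746957060696, 'cy': 245.62580936462507, 'rvec': array([ 2.16241646, -0.26833067,  0.10727272]), 'tvec': array([-0.54707581,  0.16726184,  0.67678955])}
{'time': 0.1, 'qpos': array([-1.42099438e+00,  2.87112772e-01,  1.57805834e+00,  1.47753406e-05,
        1.27862453e+00, -1.49967826e-01]), 'dq': array([-0.00071505, -0.00105335, -0.00361536, -0.00188482,  0.00172022,
        0.00013877]), 'joint_efforts': array([ 4.84019492e-04, -4.07298696e+01, -2.93698043e+01, -1.70020699e-04,
        3.34567791e-03, -1.27656170e-05]), 'eef_pos': array([ 0.1992879 , -0.64427097,  0.23004669]), 'tcp_rot': array([ 9.88787993e-01,  1.49322106e-01,  7.16359711e-06, -1.10149597e-03]), 'contact_force': array([0.3004594 , 0.51907683, 0.33526185]), 'wrist_torque': array([0.02508093, 0.04864785, 0.02584605]), 'finger_force': 0.0, 'opening': 1.0009859941503765}
```

View pics/top0.png

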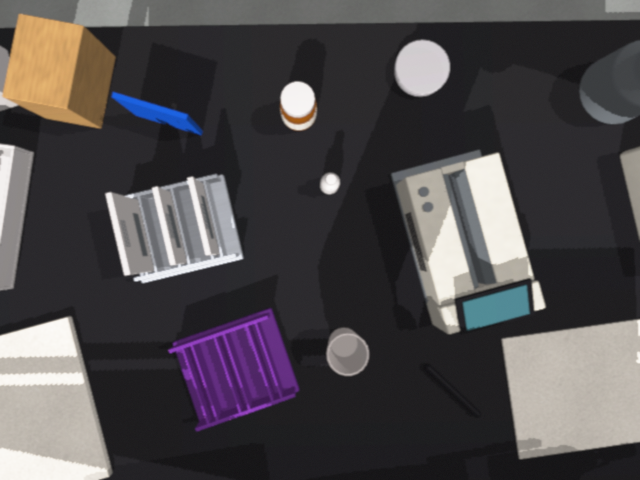

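View pics/side0.png

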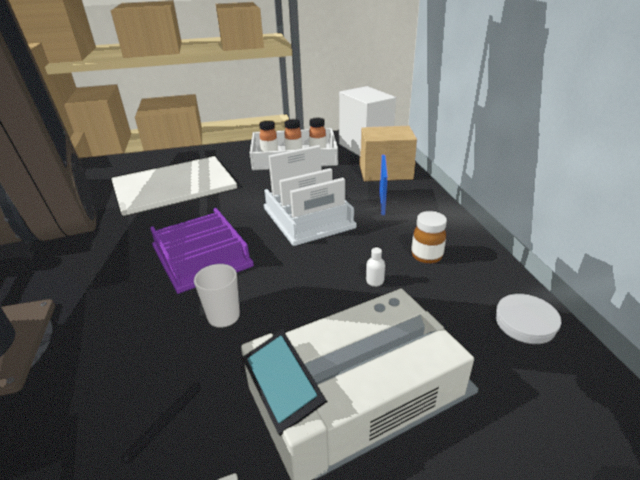

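```bash
cat >h.py <<'E'
import numpy as np,cv2
from plant import *
def ray(n,uv):
    p=camera_params(n);R=cv2.Rodrigues(p['rvec'])[0];c=-R.T@p['tvec']
    return c,R.T@np.array([(uv[0]-p['cx'])/p['fx'],(uv[1]-p['cy'])/p['fy'],1])
def onz(n,uv,z):
    c,d=ray(n,uv);return c+d*(z-c[2])/d[2]
def proj(n,P):
    p=camera_params(n);R=cv2.Rodrigues(p['rvec'])[0];q=R@np.array(P)+p['tvec']
    return np.array([p['fx']*q[0]/q[2]+p['cx'],p['fy']*q[1]/q[2]+p['cy']])
E
python3 - <<'E'
from h import *
t=cv2.imread("pics/top0.png");s=cv2.imread("pics/side0.png")
a=cv2.resize(t[170:290,95:255],None,fx=5,fy=5,interpolation=cv2.INTER_CUBIC)
cv2.imwrite("pics/rk.png",a)
b=cv2.resize(t[140:340,385:550],None,fx=3,fy=3,interpolation=cv2.INTER_CUBIC)
c=cv2.resize(s[140:250,250:365],(int(300),int(600*110/230)),interpolation=cv2.INTER_CUBIC)
o=np.zeros((600,800,3),np.uint8);o[:,:495]=b;o[:c.shape[0],498:798]=c
cv2.imwrite("pics/rd.png",o)
for n in("top","side"):print(ray(n,(320,240)))
for uv,z in [((107,193),.142),((125,275),.142)]:print(onz("top",uv,z))
E
```

```text
(array([0.55019959, 0.04110589, 0.76646299]), array([ 0.01922198, -0.02290943, -0.99965276]))
(array([ 0.43722871, -0.57810664,  0.50983951]), array([ 0.17162026,  0.81141958, -0.55890711]))
[0.63457883 0.32923573 0.142     ]
[0.51740091 0.30459029 0.142     ]
```

View pics/rk.png

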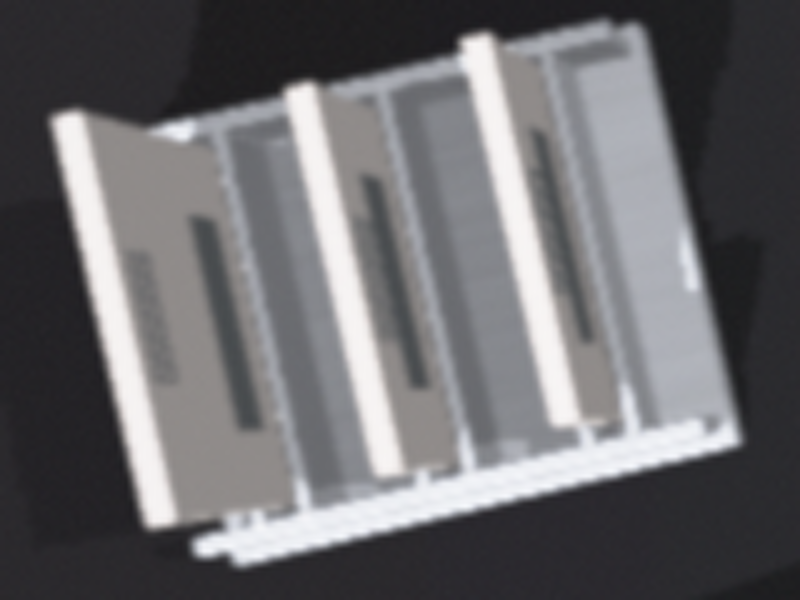

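View pics/rd.png

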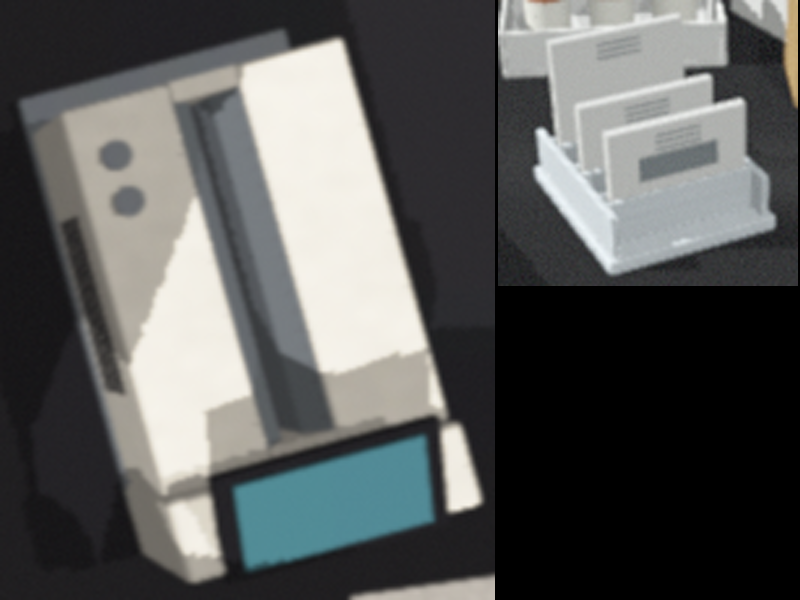

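```bash
python3 - <<'E'
from h import *
f=lambda x,y,s,o:((x+.5)/s-.5+o[0],(y+.5)/s-.5+o[1])
C=[onz("top",f(x,y,5,(95,170)),.142)[:2] for x,y in[(50,118),(82,113),(145,528),(176,522)]]
C=np.array(C);print(C);a=(C[0]+C[1])/2;b=(C[2]+C[3])/2;print("cas",(a+b)/2,np.linalg.norm(a-b),np.arctan2(*(a-b)[::-1]))
for nm,k in(("mouthL",[(172,100),(268,447)]),("mouthR",[(240,90),(333,430)]),("deckR",[(343,38),(445,418)]),("deckL",[(62,115),(160,490)])):
    P=[onz("top",f(x,y,3,(385,140)),.08)[:2] for x,y in k];d=P[0]-P[1];print(nm,P,np.linalg.norm(d),np.arctan2(d[1],d[0]))
g=cv2.imread("pics/top0.png").astype(int)
for r in (185,205,225,245,265):print(r,g[r,430:505].mean(1).astype(int))
E
```

```text
[[0.63434988 0.33264425]
 [0.63562765 0.32354923]
 [0.5171538  0.30657251]
 [0.51869392 0.29778932]]
cas [0.57645631 0.31513883] 0.11989921799447822 0.21786615324892586
mouthL [array([ 0.66582824, -0.16925889]), array([ 0.48267246, -0.21515596])] 0.18881891314119278 0.24553424623750236
mouthR [array([ 0.67052973, -0.20530684]), array([ 0.49091906, -0.24955802])] 0.1849815156558988 0.24156191789258677
deckR [array([ 0.69718664, -0.26053851]), array([ 0.49610473, -0.30868805])] 0.20676632136380088 0.23502708421003193
deckL [array([ 0.65885649, -0.11105808]), array([ 0.46130795, -0.1579204 ])] 0.2030307888204722 0.2329140499402507
185 [174 173 174 174 174 174 174 174 173 173 173 172 173 173 167 140 105  94
  94  92  83  69  65  75  86  88  89  97 110 121 124 124 123 122 123 123
 123 124 134 171 216 234 239 240 240 240 240 240 240 240 240 240 240 239
 238 238 238 238 238 239 239 239 239 239 239 238 238 238 237 237 238 238
 239 239 239]
205 [105 109 125 151 168 172 171 171 171 170 170 171 171 172 171 173 172 172
 174 180 169 138 113 106 105 100  83  67  67  77  85  88  91 101 115 122
 123
[... 385 characters left out ...]
38 238 238 237 237 238 238 238 239 239 239 239 239 239 239 239 238
 238 237 237]
245 [173 173 172 175 193 222 236 238 238 238 237 237 237 237 237 236 236 236
 236 236 236 236 236 236 236 236 236 236 235 231 225 201 152 116 107 106
 101  86  69  61  63  73  84  91  99 113 121 123 124 124 124 124 123 123
 125 141 186 225 237 239 239 239 239 238 239 238 238 238 238 238 238 238
 238 239 239]
265 [232 237 238 238 238 238 239 239 238 238 238 237 237 237 237 237 238 237
 238 237 237 238 237 237 237 238 238 239 239 239 239 239 239 239 238 236
 225 185 133 107  99  94  85  73  62  61  61  61  61  63  67  71  72  73
  72  72  72  73  73  72  76  97 130 156 168 172 177 178 173 172 171 171
 170 171 171]
```

Candidates: white cassettes with top faces at about (117,234), (166,225) and (200,217) in the top view. The blue one at (157,114) and the purple rack at (235,370) are look-alikes. The first white one is the tall one: in the side crop it stands well above the other two, and at z=0.142 its top edge measures 119.9 mm. The reader channel is at about (0.578,-0.210) with yaw 0.24. Its console is at the robot's end.

Emit:
move_arm([
  [0.45, [0, 0, 0], [0, 0, 0.082]],
  [0.45, [0.0348, -0.0217, 0], [0, 0, 0]],
  [0.45, [0.0348, -0.0217, 0], [0, 0, 0]],
  [0.45, [0.0348, -0.0217, 0], [0, 0, 0]],
  [0.45, [0.0348, -0.0217, 0], [0, 0, 0]],
  [0.45, [0.0348, -0.0217, 0], [0, 0, 0]],
  [0.45, [0.0348, -0.0217, 0], [0, 0, 0]],
  [0.45, [0.0348, -0.0217, 0], [0, 0, 0]],
  [0.45, [0.0348, -0.0217, 0], [0, 0, 0]],
  [0.45, [0.0348, -0.0217, 0], [0, 0, 0]],
], grip_force=90)

```text
time: 0.93
eef_pos: [0.4639, -0.3846, 0.2308]
tcp_rot: [0.994, 0.109, -0.0, -0.0]
contact_force: [0.3, -0.1, -0.0]
opening: 0.449
finger_force: 0.0
```

Emit:
move_arm([
  [0.45, [0.0348, -0.0217, 0], [0, 0, 0]],
  [0.45, [0.0348, -0.0217, 0], [0, 0, 0]],
  [0.45, [0.0348, -0.0217, 0], [0, 0, 0]],
  [0.45, [0.0099, -0.0372, 0], [0, 0, 0]],
  [0.45, [0.0099, -0.0372, 0], [0, 0, 0]],
  [0.45, [0.0099, -0.0372, 0], [0, 0, 0]],
  [0.45, [0.0099, -0.0372, 0], [0, 0, 0]],
  [0.45, [0.0099, -0.0372, 0], [0, 0, 0]],
  [0.45, [0.0099, -0.0372, 0], [0, 0, 0]],
  [0.45, [0.0099, -0.0372, 0], [0, 0, 0]],
])

```text
time: 1.77
eef_pos: [0.5616, -0.0292, 0.2308]
tcp_rot: [0.994, 0.109, -0.0, -0.0]
contact_force: [0.5, 0.8, 0.4]
opening: 0.452
finger_force: 0.0
```

Emit:
move_arm([
  [0.45, [0.0099, -0.0372, 0], [0, 0, 0]],
  [0.45, [0.0099, -0.0372, 0], [0, 0, 0]],
  [0.45, [0.0099, -0.0372, 0], [0, 0, 0]],
  [0.45, [0.0099, -0.0372, 0], [0, 0, 0]],
  [0.45, [0.0099, -0.0372, 0], [0, 0, 0]],
  [0.45, [0.0099, -0.0372, 0], [0, 0, 0]],
  [0.45, [0.0099, -0.0372, 0], [0, 0, 0]],
  [0.45, [0.0099, -0.0372, 0], [0, 0, 0]],
  [0.45, [0.0099, -0.0372, 0], [0, 0, 0]],
  [0.45, [0, 0, 0], [0, 0, 0]],
])

```text
time: 2.6
eef_pos: [0.5756, 0.321, 0.2304]
tcp_rot: [0.994, 0.111, -0.0, -0.001]
contact_force: [-0.8, -0.5, 0.4]
opening: 0.452
finger_force: 0.0
```

Emit:
move_arm([
  [0.45, [-0.0004, 0.006, 0], [0, 0, 0]],
  [0.45, [0, 0, 0.025], [0, 0, 0]],
  [0.45, [0, 0, 0.025], [0, 0, 0]],
  [0.45, [0, 0, 0.015], [0, 0, 0]],
  [0.45, [0, 0, 0.015], [0, 0, 0]],
  [0.45, [0, 0, 0.015], [0, 0, 0]],
  [0.45, [0, 0, 0.015], [0, 0, 0]],
  [0.45, [0, 0, 0.0124], [0, 0, 0]],
  [0.45, [0, 0, 0], [0, 0, 0]],
  [0.45, [0, 0, 0], [0, 0, 0]],
])

```text
time: 3.43
eef_pos: [0.5774, 0.3078, 0.108]
tcp_rot: [0.994, 0.108, -0.001, 0.0]
contact_force: [0.5, -1.3, 0.4]
opening: 0.45
finger_force: 0.0
```

```bash
python3 - <<'E'
from h import *
s=read_camera("side");t=read_camera("top")
o=np.zeros((400,800,3),np.uint8)
o[:,:400]=cv2.resize(s[90:250,220:380],(400,400),interpolation=cv2.INTER_CUBIC)
o[:,400:]=cv2.resize(t[150:310,80:240],(400,400),interpolation=cv2.INTER_CUBIC)
cv2.imwrite("pics/g1.png",o[:,:,::-1]);print(get_state()['eef_pos'],get_state()['contact_force'])
E
```

```text
[0.57860076 0.30873652 0.1100913 ] [-0.41527198  0.61264654  0.62455293]
```

View pics/g1.png

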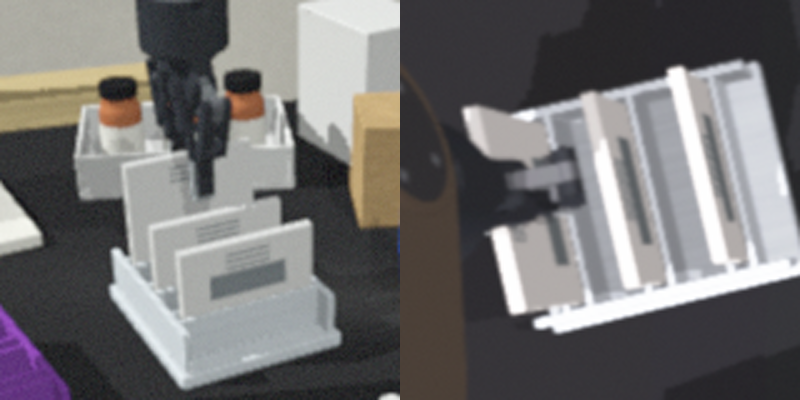

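Side view: the fingers straddle the tall plate's top edge (around (205,170) in the left panel). Top view: the gripper is over its middle. The gripper sits about 6 mm off-centre across the plate, so I'll correct that and close.

Emit:
move_arm([
  [0.45, [0, -0.0062, 0.001], [0, 0, 0]],
  [0.45, [0, 0, 0], [0, 0, 0]],
  [0.45, [0, 0, 0], [0, 0, 0]],
  [0, [0, 0, 0], [0, 0, 0]],
  [0, [0, 0, 0], [0, 0, 0]],
  [0, [0, 0, 0], [0, 0, 0]],
  [0, [0, 0, 0], [0, 0, 0]],
  [0, [0, 0, 0], [0, 0, 0]],
  [0, [0, 0, 0], [0, 0, 0]],
  [0, [0, 0, 0], [0, 0, 0]],
])

```text
time: 4.37
eef_pos: [0.5768, 0.3152, 0.1083]
tcp_rot: [0.994, 0.109, 0.0, -0.0]
contact_force: [0.4, 0.2, 0.3]
opening: 0.079
finger_force: 89.0
```

```bash
python3 - <<'E'
from h import *
for i in range(4):
    read_camera("top");s=get_state();print(s['eef_pos'].round(4),s['contact_force'].round(1),s['wrist_torque'].round(2),s['opening'],s['finger_force'])
E
```

```text
[0.5768 0.3152 0.1083] [ 0.1 -0.3  2.4] [ 0.05 -0.02  0.07] 0.08010798626201994 89.04099941253662
[0.5768 0.3152 0.1083] [0.4 1.1 2. ] [-0.01 -0.06 -0.02] 0.07912476332830827 89.04506921768188
[0.5767 0.3152 0.1083] [0.2 0.2 2.5] [ 0.03 -0.06 -0.01] 0.07983755781372166 89.04959678649902
[0.5767 0.3152 0.1083] [-0.3  0.8  1.7] [ 0.03 -0.06 -0.01] 0.07938759187768467 89.05359148979187
```

Emit:
move_arm([
  [0, [0, 0, -0.005], [0, 0, 0]],
  [0, [0, 0, -0.01], [0, 0, 0]],
  [0, [0, 0, -0.012], [0, 0, 0]],
  [0, [0, 0, -0.014], [0, 0, 0]],
  [0, [0, 0, -0.015], [0, 0, 0]],
  [0, [0, 0, -0.018], [0, 0, 0]],
  [0, [0, 0, -0.02], [0, 0, 0]],
  [0, [0, 0, -0.018], [0, 0, 0]],
  [0, [0, 0, -0.012], [0, 0, 0]],
  [0, [0, 0, -0.006], [0, 0, 0]],
])

```text
time: 5.4
eef_pos: [0.5775, 0.3155, 0.2419]
tcp_rot: [0.994, 0.109, 0.003, -0.001]
contact_force: [0.8, 1.4, -1.1]
opening: 0.078
finger_force: 88.8
```

Emit:
move_arm([
  [0, [0, 0, 0], [0, 0, 0]],
  [0, [-0.0043, 0.016, 0], [0, 0, 0]],
  [0, [-0.0087, 0.0321, 0], [0, 0, 0]],
  [0, [-0.0087, 0.0321, 0], [0, 0, 0]],
  [0, [-0.0087, 0.0321, 0], [0, 0, 0]],
  [0, [-0.0087, 0.0321, 0], [0, 0, 0]],
  [0, [-0.0087, 0.0321, 0], [0, 0, 0]],
  [0, [-0.0087, 0.0321, 0], [0, 0, 0]],
  [0, [-0.0087, 0.0321, 0], [0, 0, 0]],
  [0, [-0.0087, 0.0321, 0], [0, 0, 0]],
])

```text
time: 6.23
eef_pos: [0.5616, 0.0307, 0.2361]
tcp_rot: [0.994, 0.109, -0.002, -0.0]
contact_force: [1.1, -0.6, -0.5]
opening: 0.076
finger_force: 88.5
```

Emit:
move_arm([
  [0, [-0.0087, 0.0321, 0], [0, 0, 0]],
  [0, [-0.0087, 0.0321, 0], [0, 0, 0]],
  [0, [-0.0087, 0.0321, 0], [0, 0, 0]],
  [0, [-0.0087, 0.0321, 0], [0, 0, 0]],
  [0, [-0.0087, 0.0321, 0], [0, 0, 0]],
  [0, [-0.0087, 0.0321, 0], [0, 0, 0]],
  [0, [-0.0087, 0.0321, 0], [0, 0, 0]],
  [0, [-0.0044, 0.016, 0], [0, 0, -0.022]],
  [0, [0, 0, 0], [0, 0, 0]],
  [0, [0, 0, 0], [0, 0, 0]],
])

```text
time: 7.07
eef_pos: [0.5502, -0.2171, 0.2361]
tcp_rot: [0.993, 0.118, -0.001, -0.001]
contact_force: [-0.3, 0.3, -1.2]
opening: 0.079
finger_force: 88.5
```

```bash
python3 - <<'E'
from h import *
s=read_camera("side");t=read_camera("top")
o=np.zeros((440,800,3),np.uint8)
o[:,:400]=cv2.resize(s[140:470,200:500],(400,440),interpolation=cv2.INTER_CUBIC)
o[:,400:]=cv2.resize(t[140:360,360:560],(400,440),interpolation=cv2.INTER_CUBIC)
cv2.imwrite("pics/g2.png",o[:,:,::-1]);
for i in range(3):
    s=get_state();print(s['eef_pos'].round(4),s['tcp_rot'].round(4),s['contact_force'].round(1),s['opening'])
    read_camera("top")
E
```

```text
[ 0.5508 -0.2155  0.2367] [ 9.928e-01  1.196e-01 -9.000e-04 -9.000e-04] [ 0.  -0.5 -1.3] 0.07878391138717562
[ 0.551  -0.2152  0.2371] [ 9.928e-01  1.200e-01 -6.000e-04 -7.000e-04] [ 0.4 -0.6 -0.5] 0.07846007069877713
[ 0.5513 -0.2151  0.2374] [ 9.927e-01  1.203e-01 -4.000e-04 -4.000e-04] [ 0.3  0.8 -1.6] 0.07672153081986413
```

View pics/g2.png

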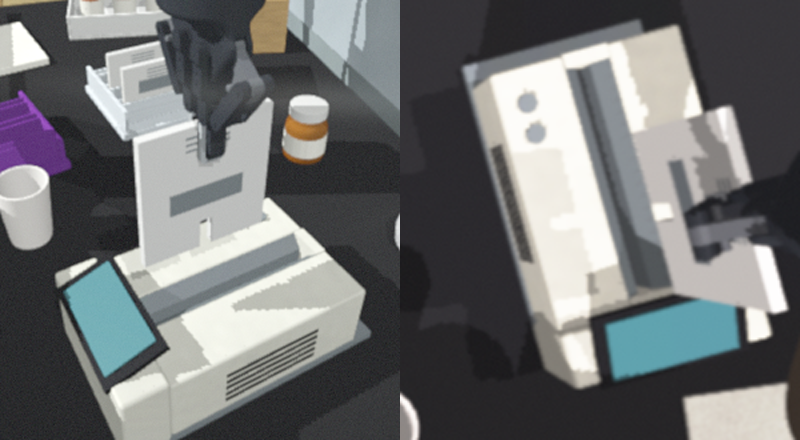

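The plate is held upright over the channel with its notch visible at (205,235) in the left panel. The other two cassettes still stand in the rack. Next I lower it into the mouth.

Emit:
move_arm([
  [0, [0, 0.0008, 0.01], [0, 0, 0]],
  [0, [0, 0, 0.015], [0, 0, 0]],
  [0, [0, 0, 0.015], [0, 0, 0]],
  [0, [0, 0, 0.01], [0, 0, 0]],
  [0, [0, 0, 0.008], [0, 0, 0]],
  [0, [0, 0, 0.005], [0, 0, 0]],
  [0, [0, 0, 0.004], [0, 0, 0]],
  [0, [0, 0, 0.004], [0, 0, 0]],
  [0, [0, 0, 0], [0, 0, 0]],
  [0, [0, 0, 0], [0, 0, 0]],
])

```text
time: 8.15
eef_pos: [0.5519, -0.2173, 0.1672]
tcp_rot: [0.993, 0.12, 0.0, 0.0]
contact_force: [0.3, -0.2, -1.8]
opening: 0.078
finger_force: 88.6
```

```bash
cat >st.py <<'E'
from h import *
A=[]
for i in range(4):
    read_camera("top");s=get_state();A.append(np.r_[s['eef_pos'],s['contact_force'],s['wrist_torque']])
m=np.mean(A,0);p=m[:3]-[.578,-.2097,0];c,sn=np.cos(.24),np.sin(.24)
F=m[3:6]
print("t",s['time'].__round__(2),"reader x %.4f y %.4f bottom z %.4f"%(c*p[0]+sn*p[1],-sn*p[0]+c*p[1],p[2]-.0963),"F along %.1f lat %.1f z %.1f"%(c*F[0]+sn*F[1],-sn*F[0]+c*F[1],F[2]),"T",m[6:].round(2),"rot",s['tcp_rot'].round(4),s['opening'].__round__(3))
E
python3 st.py
```

```text
t 8.35 reader x -0.0271 y -0.0013 bottom z 0.0713 F along 0.2 lat -0.2 z -0.9 T [ 0.01 -0.    0.01] rot [9.928e-01 1.196e-01 4.000e-04 3.000e-04] 0.076
```

Emit:
move_arm([
  [0, [0, -0.0012, 0], [0, 0, 0]],
  [0, [0, 0, 0.002], [0, 0, 0]],
  [0, [0, 0, 0.002], [0, 0, 0]],
  [0, [0, 0, 0.002], [0, 0, 0]],
  [0, [0, 0, 0.002], [0, 0, 0]],
  [0, [0, 0, 0.002], [0, 0, 0]],
  [0, [0, 0, 0.001], [0, 0, 0]],
  [0, [0, 0, 0], [0, 0, 0]],
  [0, [0, 0, 0], [0, 0, 0]],
  [0, [0, 0, 0], [0, 0, 0]],
])

```text
time: 9.18
eef_pos: [0.5515, -0.216, 0.156]
tcp_rot: [0.993, 0.12, 0.0, 0.0]
contact_force: [-0.7, 1.0, -1.5]
opening: 0.084
finger_force: 88.6
```

```bash
python3 st.py
```

```text
t 9.38 reader x -0.0273 y 0.0002 bottom z 0.0598 F along -0.3 lat 0.1 z -1.1 T [ 0.   -0.02  0.  ] rot [9.928e-01 1.196e-01 1.000e-04 1.000e-04] 0.079
```

Emit:
move_arm([
  [0, [0, 0, 0.001], [0, 0, 0]],
  [0, [0, 0, 0.001], [0, 0, 0]],
  [0, [0, 0, 0.001], [0, 0, 0]],
  [0, [0, 0, 0.001], [0, 0, 0]],
  [0, [0, 0, 0.001], [0, 0, 0]],
  [0, [0, 0, 0.001], [0, 0, 0]],
  [0, [0, 0, 0.001], [0, 0, 0]],
  [0, [0, 0, 0.001], [0, 0, 0]],
  [0, [0, 0, 0.0005], [0, 0, 0]],
  [0, [0, 0, 0], [0, 0, 0]],
])

```text
time: 10.22
eef_pos: [0.5515, -0.2161, 0.1481]
tcp_rot: [0.993, 0.12, 0.0, 0.0]
contact_force: [-2.0, 0.9, 2.9]
opening: 0.08
finger_force: 89.1
```

```bash
python3 st.py
```

```text
t 10.42 reader x -0.0272 y 0.0001 bottom z 0.0518 F along -1.5 lat 0.7 z 3.2 T [0.16 0.29 0.02] rot [9.928e-01 1.196e-01 2.000e-04 2.000e-04] 0.08
```

Emit:
move_arm([
  [0, [0.001, 0, 0], [0, 0, 0]],
  [0, [0.0012, 0, 0.0002], [0, 0, 0]],
  [0, [0.0012, 0, 0], [0, 0, 0]],
  [0, [0.0012, 0, 0], [0, 0, 0]],
  [0, [0.0012, 0, 0], [0, 0, 0]],
  [0, [0.0012, 0, 0], [0, 0, 0]],
  [0, [0.0012, 0, 0], [0, 0, 0]],
  [0, [0.0012, 0, 0], [0, 0, 0]],
  [0, [0, 0, 0], [0, 0, 0]],
  [0, [0, 0, 0], [0, 0, 0]],
])

```text
time: 11.25
eef_pos: [0.5602, -0.2144, 0.148]
tcp_rot: [0.993, 0.12, -0.001, 0.001]
contact_force: [-3.0, -0.5, 6.9]
opening: 0.078
finger_force: 89.8
```

```bash
python3 st.py
```

```text
t 11.45 reader x -0.0185 y -0.0004 bottom z 0.0517 F along -4.3 lat 0.4 z 6.3 T [-0.23  0.95 -0.  ] rot [ 9.928e-01  1.199e-01 -9.000e-04  7.000e-04] 0.081
```

Emit:
move_arm([
  [0, [0.001, 0, 0], [0, 0, 0]],
  [0, [0.001, 0, 0], [0, 0, 0]],
  [0, [0.001, 0, 0], [0, 0, 0]],
  [0, [0.001, 0, 0], [0, 0, 0]],
  [0, [0.001, 0, 0], [0, 0, 0]],
  [0, [0, 0, 0], [0, 0, 0]],
  [0, [0, 0, 0], [0, 0, 0]],
  [0, [0, 0, 0], [0, 0, 0]],
  [0, [0, 0, 0], [0, 0, 0]],
  [0, [0, 0, 0], [0, 0, 0]],
])

```text
time: 12.28
eef_pos: [0.565, -0.2133, 0.148]
tcp_rot: [0.993, 0.12, -0.001, 0.001]
contact_force: [-3.9, -0.8, 7.5]
opening: 0.081
finger_force: 89.9
```

```bash
python3 st.py
```

```text
t 12.48 reader x -0.0135 y -0.0004 bottom z 0.0517 F along -3.9 lat -0.3 z 6.7 T [-0.29  0.93 -0.01] rot [ 9.928e-01  1.200e-01 -1.000e-03  8.000e-04] 0.081
```

Emit:
move_arm([
  [0, [0.001, 0, 0], [0, 0, 0]],
  [0, [0.001, 0, 0], [0, 0, 0]],
  [0, [0.001, 0, 0], [0, 0, 0]],
  [0, [0.001, 0, 0], [0, 0, 0]],
  [0, [0.001, 0, 0], [0, 0, 0]],
  [0, [0, 0, 0], [0, 0, 0]],
  [0, [0, 0, 0], [0, 0, 0]],
  [0, [0, 0, 0], [0, 0, 0]],
  [0, [0, 0, 0], [0, 0, 0]],
  [0, [0, 0, 0], [0, 0, 0]],
])

```text
time: 13.32
eef_pos: [0.5702, -0.2119, 0.1479]
tcp_rot: [0.993, 0.12, -0.0, 0.001]
contact_force: [-2.5, -0.7, 6.7]
opening: 0.08
finger_force: 89.8
```

```bash
python3 st.py
```

```text
t 13.52 reader x -0.0081 y -0.0003 bottom z 0.0516 F along -2.9 lat -0.4 z 6.6 T [-0.25  0.62 -0.  ] rot [ 9.928e-01  1.199e-01 -5.000e-04  7.000e-04] 0.082
```

Emit:
move_arm([
  [0, [0.001, 0, 0], [0, 0, 0]],
  [0, [0.001, 0, 0], [0, 0, 0]],
  [0, [0.001, 0, 0], [0, 0, 0]],
  [0, [0.001, 0, 0], [0, 0, 0]],
  [0, [0.001, 0, 0], [0, 0, 0]],
  [0, [0, 0, 0], [0, 0, 0]],
  [0, [0, 0, 0], [0, 0, 0]],
  [0, [0, 0, 0], [0, 0, 0]],
  [0, [0, 0, 0], [0, 0, 0]],
  [0, [0, 0, 0], [0, 0, 0]],
])

```text
time: 14.35
eef_pos: [0.5745, -0.2107, 0.1477]
tcp_rot: [0.993, 0.12, -0.001, 0.001]
contact_force: [-3.6, -0.7, 7.0]
opening: 0.081
finger_force: 89.9
```

```bash
python3 st.py
```

```text
t 14.55 reader x -0.0036 y -0.0002 bottom z 0.0514 F along -3.7 lat 0.1 z 6.8 T [-0.29  0.88 -0.01] rot [ 9.928e-01  1.201e-01 -1.300e-03  5.000e-04] 0.081
```

Emit:
move_arm([
  [0, [0.001, 0, 0], [0, 0, 0]],
  [0, [0.001, 0, 0], [0, 0, 0]],
  [0, [0.001, 0, 0], [0, 0, 0]],
  [0, [0.001, 0, 0], [0, 0, 0]],
  [0, [0.001, 0, 0], [0, 0, 0]],
  [0, [0, 0, 0], [0, 0, 0]],
  [0, [0, 0, 0], [0, 0, 0]],
  [0, [0, 0, 0], [0, 0, 0]],
  [0, [0, 0, 0], [0, 0, 0]],
  [0, [0, 0, 0], [0, 0, 0]],
])

```text
time: 15.38
eef_pos: [0.5799, -0.2088, 0.1471]
tcp_rot: [0.993, 0.12, -0.0, -0.0]
contact_force: [-0.2, -0.1, -1.4]
opening: 0.084
finger_force: 88.5
```

```bash
python3 st.py
```

```text
t 15.58 reader x 0.0021 y 0.0003 bottom z 0.0509 F along 0.2 lat 0.0 z -1.4 T [ 0.   -0.01  0.02] rot [ 9.928e-01  1.196e-01  1.000e-04 -0.000e+00] 0.08
```

The force vanished, so the notch is over the pin. I move on about 1 mm to near mid-window and lower slightly, watching the along-channel force.

Emit:
move_arm([
  [0, [0.0011, 0, 0], [0, 0, 0]],
  [0, [0, 0, 0.0008], [0, 0, 0]],
  [0, [0, 0, 0.0008], [0, 0, 0]],
  [0, [0, 0, 0.0008], [0, 0, 0]],
  [0, [0, 0, 0.0008], [0, 0, 0]],
  [0, [0, 0, 0], [0, 0, 0]],
  [0, [0, 0, 0], [0, 0, 0]],
  [0, [0, 0, 0], [0, 0, 0]],
  [0, [0, 0, 0], [0, 0, 0]],
  [0, [0, 0, 0], [0, 0, 0]],
])

```text
time: 16.42
eef_pos: [0.581, -0.2088, 0.144]
tcp_rot: [0.993, 0.12, 0.0, 0.0]
contact_force: [-0.2, -0.7, -1.5]
opening: 0.081
finger_force: 88.5
```

```bash
python3 st.py
```

```text
t 16.62 reader x 0.0032 y 0.0002 bottom z 0.0478 F along 0.0 lat 0.2 z -1.5 T [-0.02  0.01  0.01] rot [0.9928 0.1196 0.     0.    ] 0.08
```

Emit:
move_arm([
  [0, [0, 0, 0.001], [0, 0, 0]],
  [0, [0, 0, 0.001], [0, 0, 0]],
  [0, [0, 0, 0.001], [0, 0, 0]],
  [0, [0, 0, 0.001], [0, 0, 0]],
  [0, [0, 0, 0.001], [0, 0, 0]],
  [0, [0, 0, 0.001], [0, 0, 0]],
  [0, [0, 0, 0.001], [0, 0, 0]],
  [0, [0, 0, 0.001], [0, 0, 0]],
  [0, [0, 0, 0.001], [0, 0, 0]],
  [0, [0, 0, 0], [0, 0, 0]],
])

```text
time: 17.45
eef_pos: [0.5811, -0.2089, 0.1358]
tcp_rot: [0.993, 0.12, -0.0, 0.0]
contact_force: [-1.9, 0.8, 3.5]
opening: 0.082
finger_force: 89.3
```

```bash
python3 st.py
```

```text
t 17.65 reader x 0.0032 y 0.0001 bottom z 0.0395 F along -2.1 lat 0.7 z 3.6 T [0.2  0.37 0.05] rot [9.928e-01 1.196e-01 1.000e-04 1.000e-04] 0.081
```

On the carriage now. Pressing it down.

Emit:
move_arm([
  [0, [0, 0, 0.001], [0, 0, 0]],
  [0, [0, 0, 0.001], [0, 0, 0]],
  [0, [0, 0, 0.001], [0, 0, 0]],
  [0, [0, 0, 0.001], [0, 0, 0]],
  [0, [0, 0, 0.001], [0, 0, 0]],
  [0, [0, 0, 0.001], [0, 0, 0]],
  [0, [0, 0, 0.001], [0, 0, 0]],
  [0, [0, 0, 0.001], [0, 0, 0]],
  [0, [0, 0, 0.001], [0, 0, 0]],
  [0, [0, 0, 0], [0, 0, 0]],
])

```text
time: 18.48
eef_pos: [0.5814, -0.2091, 0.1283]
tcp_rot: [0.993, 0.12, 0.0, 0.0]
contact_force: [-4.3, 0.6, 10.8]
opening: 0.081
finger_force: 90.7
```

```bash
python3 st.py
```

```text
t 18.68 reader x 0.0034 y -0.0002 bottom z 0.0320 F along -4.8 lat 2.0 z 11.0 T [0.42 0.99 0.01] rot [9.928e-01 1.197e-01 1.000e-04 3.000e-04] 0.08
```

Emit:
move_arm([
  [0, [0, 0, 0.0005], [0, 0, 0]],
  [0, [0, 0, 0.0005], [0, 0, 0]],
  [0, [0, 0, 0.0005], [0, 0, 0]],
  [0, [0, 0, 0], [0, 0, 0]],
  [0, [0, 0, 0], [0, 0, 0]],
  [0, [0, 0, 0], [0, 0, 0]],
  [0, [0, 0, 0], [0, 0, 0]],
  [0, [0, 0, 0], [0, 0, 0]],
  [0, [0, 0, 0], [0, 0, 0]],
  [0, [0, 0, 0], [0, 0, 0]],
])

```text
time: 19.52
eef_pos: [0.5815, -0.2092, 0.1282]
tcp_rot: [0.993, 0.12, 0.0, 0.0]
contact_force: [-6.1, 2.3, 15.3]
opening: 0.085
finger_force: 91.3
```

```bash
python3 st.py
```

```text
t 19.72 reader x 0.0035 y -0.0004 bottom z 0.0319 F along -6.5 lat 3.8 z 16.2 T [0.64 1.36 0.03] rot [9.928e-01 1.197e-01 1.000e-04 4.000e-04] 0.081
```

```bash
python3 - <<'E'
from h import *
cv2.imwrite("pics/f.png",read_camera("side")[:,:,::-1])
E
```

```text
(no output)
```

View pics/f.png

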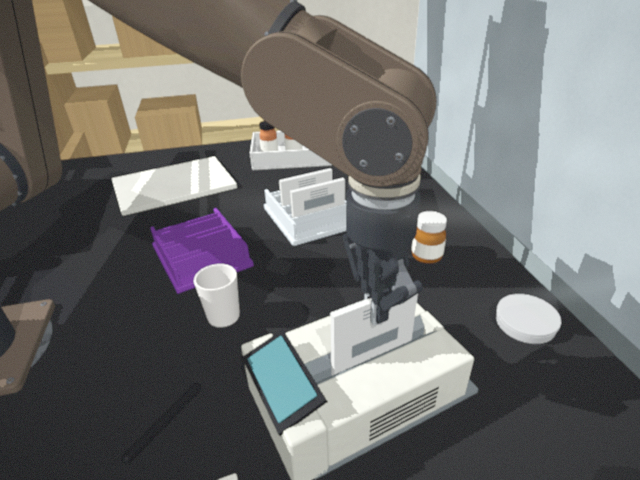

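The cassette sits deep in the channel at (372,330), still gripped. The two low cassettes are in the rack at (305,190), and the beaker (218,295) and jar (430,237) are untouched. The dropper bottle is hidden behind the gripper, but nothing passed near it.

```bash
python3 -c "
from plant import *
print(sign_off())"
```

```text
the job is handed in; nothing more can be done
None
```

The tall cassette is in the reader with its notch over the pin, pressed to the carriage stop at about 16 N and still gripped. The job was handed in at about 20 s; the two low cassettes, beaker and jar show undisturbed, but the dropper bottle was hidden in the last picture.

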